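Lantern battery cap: wake the check, then hold the bayonet cap at half-turn

TASK

Start the camping lantern's battery check by pressing its three round keys one at a time, fully down, from the smallest to the largest. Then take the bayonet cap out of the clear tray, drop its two lugs into the slots of the lantern's battery bay, push it down flush against the spring and twist it clockwise halfway, until its grip bar points at the two rib marks on the deck, never on into the lock, which clicks at a quarter turn. Finish while still gripping and holding the cap there, pressed flush and on the marks, and leave the jar, headlamp, bottle opener and carabiner where they lie.

Things in the scene. Friction and masses are not known exactly. Their poses are not given: they have to be found in the camera images.
- lantern: Grey flat camping lantern, a box 130 (x) x 260 (y) x 70 mm high, fixed to the shelf; origin at the centre of its underside, z up. Its flat top (the deck, 70 mm up) has the round battery bay, centred 72 mm to +y of the origin, and a row of three keys on the line x = 0 at y = -8, -56 and -104 mm, in any order. All parts on the deck turn with the lantern.
- lantern_bay (a point): Centre of the mouth of the battery bay, at deck level; axes as the lantern's. Hole of radius 24 mm through the 10 mm thick deck, with two slots 18 mm wide that run out along the lantern's +x and -x to 34.5 mm from the centre. With the cap flush its lugs are 4 mm below the deck's underside; it then turns freely clockwise (from above) from the slots; anticlockwise a stop blocks it.
- spring_plate (a joint): Sprung steel plate in the bay (radius 20 mm, top 12 mm below the deck) that pushes the cap up. 0 = up, grows in m as it is pressed down: 3 N when first touched, about 6.5 N with the cap flush (0.008 m). Let go part-way round, the cap rises 4 mm.
- lock_boss: Two small fixed 7 mm square bosses, 46 mm either side of the bay centre along the lantern's y: the lock position, a quarter turn from the slots, where the lugs spring up into pockets with a click. Within about 17 degrees of it the cap counts as locked. Origin at the bay centre at deck level, axes as the lantern's.
- halfway_mark: The halfway mark: two fixed steel ribs on the deck (14 x 5 x 3 mm), 45 to 59 mm either side of the bay centre. Origin at the bay centre at deck level; its x axis is the line through both ribs, 45 degrees clockwise (from above) of the lantern's x axis. The cap's x axis must lie along this line, either way round.
- cap: Loose bayonet cap, 120 g, upright in the tray, alike after a half turn. Origin: centre of its underside, z up. Stem radius 21 mm, z 0 to 20; two lugs at its foot along the cap's x, 62 mm over both, 10 wide, z 0 to 6; aluminium flange radius 40, z 20 to 26; black upright grip bar along x, 60 long x 16 thick, z 26 to 56. Flush in the bay, the flange lies on the deck, the origin 20 mm below it.
- tray: Clear polypropylene tray 180 (x) x 140 (y) x 22 mm with 3 mm walls and floor, fixed; origin at the centre of its underside.
- key_small_top (a point): Centre of the top of the small round grey key (diameter 14 mm), 14 mm above the deck when up; stands in a black collar of 30 mm diameter that rises 4 mm from the deck. The key moves straight down 6 mm.
- key_medium_top (a point): Centre of the top of the medium round grey key (diameter 22 mm), 14 mm above the deck when up; stands in a black collar of 38 mm diameter that rises 4 mm from the deck. The key moves straight down 6 mm.
- key_large_top (a point): Centre of the top of the large round grey key (diameter 30 mm), 14 mm above the deck when up; stands in a black collar of 46 mm diameter that rises 4 mm from the deck. The key moves straight down 6 mm.
- key_small (a joint): Travel of the small key: 0 up, 0.006 m fully down; springs back. Needs 1.5 N to start and 5 N fully down.
- key_medium (a joint): Travel of the medium key: 0 up, 0.006 m fully down; springs back. Needs 1.5 N to start and 5 N fully down.
- key_large (a joint): Travel of the large key: 0 up, 0.006 m fully down; springs back. Needs 1.5 N to start and 5 N fully down.
- jar: Bystander: glass jar with steel lid, radius 36, 95 mm high, origin under its centre.
- headlamp: Bystander: black headlamp, 45 x 78 x 40 mm, origin under its centre.
- opener: Bystander: stainless bottle opener, flat, 125 x 44 x 6 mm, lying on the shelf.
- carabiner: Bystander: purple carabiner, 84 x 46 x 10 mm, lying on the shelf.
There are look-alikes about, which are no part of the job. Leave any red or yellow look-alike of the cap alone.

How it is judged (in metres and radians):
On the way, in this order (a step that is already met when the one before it is completed fails the run):
1. the small key is pressed at least 4.2 mm while the other two are up (value of joint key_small above 0.0042 m and value of joint each of key_medium, key_large below 0.0015 m), for 0.04 s.
2. the medium key is pressed at least 4.2 mm while the other two are up (value of joint key_medium above 0.0042 m and value of joint each of key_small, key_large below 0.0015 m), for 0.04 s.
3. the large key is pressed at least 4.2 mm while the other two are up (value of joint key_large above 0.0042 m and value of joint each of key_small, key_medium below 0.0015 m), for 0.04 s.
4. the cap is pushed down in the bay, lugs in line with the slots, less than 2.5 mm off flush (horizontal distance between cap and lantern_bay below 0.007 m and z of cap in the frame of lantern_bay below -0.0175 m and angle between the x axis of cap and the x axis of lantern, either way round below 0.3 rad), for 0.1 s.
At the end, for the whole second after the job is handed in: The cap sits in the bay (axis within 7 mm), level, its flange held within 2 mm of flush against the spring, its grip bar within 10 degrees of the line of the rib marks, at rest, still gripped by the fingers (more than 8 N of contact); all keys are up (horizontal distance between cap and lantern_bay below 0.007 m and z of cap in the frame of lantern_bay below -0.018 m and angle between the x axis of cap and the x axis of halfway_mark, either way round below 0.17 rad and angle between cap's own z axis and vertical below 0.09 rad and contact force between the fingers and cap above 8 N and linear speed of cap below 0.02 m/s and angular speed of cap below 0.15 rad/s and value of joint each of key_small, key_medium, key_large below 0.002 m); the arm keeps its last pose, push and grip.
It fails at once if two keys are down at once (value of joint each of key_small, key_medium above 0.003 m or value of joint each of key_small, key_large above 0.003 m or value of joint each of key_medium, key_large above 0.003 m).
It fails at once if the cap is twisted on into the lock (horizontal distance between cap and lantern_bay below 0.01 m and z of cap in the frame of lantern_bay below -0.009 m and angle between the x axis of cap and the y axis of lantern, either way round below 0.3 rad).
It fails at once if a bystander is moved more than 30 mm (distance of any of jar, headlamp, opener, carabiner from where it was at the start of the episode above 0.03 m).
It also fails if it takes over 61 s, if anything falls off the work surface, if the arm or the gripper's body presses on something with over 40 N, if the wrist force passes 120 N, or if a joint passes its speed limit or range.

ROBOT

A 6-joint arm with a two-finger parallel gripper is mounted at the origin on the work surface. World frame = base frame: x ahead of the robot, y to its left, z up, the work surface at z = 0. Lengths are in mm, angles in rad, forces in N, time in s.
With the tool pointing down it reaches from about 225 to 725 mm from the base axis. Payload 3.1 kg.
Tool frame: the origin (TCP) lies on the front face of the gripper's body, between the roots of the fingers; the fingertips stand 73 mm ahead of it and the grasp point (between the pads) lies 54 mm ahead of it; z points along the fingers, y is the line along which they close (so a half turn about z gives the same grasp; the last joint's range is limited). The gripper opens to 85 mm and grips with 20 to 120 N. Pads are 22 mm wide; open, the fingers measure 114 mm over their backs; the gripper's body (76 mm by 85 mm) begins 54 mm behind the grasp point. The pads swing forward as they close: fully open they stand 13 mm farther back than shut.
Start: joints at [0.999, 0.048, 0.099, 1.622, 0, 1.443], TCP at [225.427, 474.131, 303.912] pointing down, gripper open.
Joint ranges: [-2.91, 2.91], [-0.99, 1.94], [-1.21, 1.42], [-2.12, 2.29], [-1.49, 1.47], [-3.14, 3.14]. Speed limits (rad/s): [2.79, 2.79, 3.14, 3.14, 3.14, 3.14].

INTERFACE

Orientations are given as a rotation vector (axis times angle).
In Python, from bench import readout, cams, workorder gives the robot as it stands. The module is installed in compiled form; this text tells all that it offers.
- The arm moves only by the shell command python3 -m inch 'ROWS' [FORCE]. ROWS is JSON, a list of rows, each a list of 3 entries, a list of its own where there are three numbers: the shift along the tool's x, y, z in units of 50 mm (1.0 is 50 mm), then the turn, a rotation vector about the tool's x, y, z in units of 8 degrees (1.0 is 8 degrees), then the finger opening in mm, from 0 to 85.4. In form: [[[x, y, z], [ax, ay, az], claw], ...]. A call has exactly 8 rows; each row shifts and turns the commanded pose from where the row before left it, along the tool's axes as they then stand; what a row does not reach is not made up. A row lasts 1/10 s, in which the tool goes at most 50 mm and 8.59 degrees, less where a joint would pass 70% of its speed; a pose out of reach is approached as far as the arm can. A call is refused whole if a number of a shift passes 1 or a number of a turn 1, either way. A call with a gripper value outside its range is refused whole. The fingers move at their own pace and stop on an object; FORCE is the grip in N (left out, the last holds). Time passes only in rows, so rows that do not move let the fingers close, or fill a call up. It gives the time, the measured TCP pose, the force, the opening and the grip force at its end, in the units of the state.
- readout.observe(): the state, without advancing time (a new reading comes with each control period).
- cams.camera(name): name is "scene" or "top" or "wrist"; returns a dict with "image" (400x640x3 uint8, red, green, blue), "depth" (400x640 float32, mm along the optical axis (not along the pixel's ray), 0 where there is no reading), "fovy" (degrees; the focal length in pixels is half the picture's height over the tangent of half this angle, whatever the lens; pixels are square), "cx", "cy" (the principal point, pixels), "camera_from_world" (4x4, takes a point from world to camera coordinates). Camera axes: x right, y up, looking along -z (the intrinsics and any distortion apply to the point x, -y, -z); pixel columns grow to the right and rows downward; lengths in mm; the calibration is good to about 2 mm. A picture is of the moment at which its call begins.
- workorder.sign_off(): hands the job in; it is judged then, once.
The state is a dict: "time": time; "qpos": joint angles; "dq": joint speeds; "effort": joint torques, N m; "tool_pos": TCP position; "tool_rot": TCP orientation; "wrist_force": force on the tool from outside, world axes, zero at the start; "wrist_torque": the same for the moment, N m; "grip_width": opening from 0.0 (shut) to 1.0 (fully open); "gripper_force": force on a finger pad.
Only numpy, scipy, OpenCV 4.12 (cv2) and the standard library are available. Lean on these libraries where they do the work, as an engineer would, in place of code of your own. Each camera call takes 0.05 s, during which the arm holds its last target. There are 200 camera calls.

## Working session

There is one attempt and no reset: what is moved stays moved. The work goes in short steps, Python scripts to look and compute and a shell command to move; the robot and the scene stay as the last step left them, time stands still between calls to the robot, and variables do not carry over. Pictures are saved under pics/ and viewed, at most 10 in all, crops included, and the job is handed in when it is done.

```bash
ls; mkdir -p pics; cat > h.py <<'E'
import numpy as np, cv2
from bench import readout, cams, workorder
from scipy.spatial.transform import Rotation as R
def shot(n,name=None):
    c=cams.camera(n)
    if name: cv2.imwrite('pics/%s.png'%name,c['image'][:,:,::-1])
    return c
def world(c):
    d=c['depth'];h,w=d.shape;f=h/2/np.tan(np.radians(c['fovy'])/2)
    u,v=np.meshgrid(np.arange(w),np.arange(h))
    P=np.stack([(u-c['cx'])/f*d,-(v-c['cy'])/f*d,-d,np.ones_like(d)],-1)
    W=P@np.linalg.inv(c['camera_from_world']).T
    W=W[...,:3]; W[d==0]=np.nan
    return W
E
python3 - <<'E'
from h import *
s=readout.observe()
print({k:np.round(v,3) for k,v in s.items()})
print(R.from_rotvec(s['tool_rot']).as_matrix().round(3))
for n in ['top','scene']:
    c=shot(n,n+'0'); print({k:(v.shape if hasattr(v,'shape') and v.size>20 else v) for k,v in c.items()})
    np.savez('/tmp/%s0.npz'%n,**c)
E
```

```text
pics
{'time': np.float64(0.0), 'qpos': array([0.999, 0.049, 0.098, 1.622, 0.   , 1.443]), 'dq': array([ 0.   , -0.   , -0.001,  0.001, -0.001,  0.   ]), 'effort': array([-0.0000e+00, -3.3878e+01,  3.2002e+01,  2.0000e-02, -0.0000e+00,
       -0.0000e+00]), 'tool_pos': array([225.178, 473.755, 302.683]), 'tool_rot': array([-0.691, -3.064,  0.004]), 'wrist_force': array([ 0.056,  0.633, -0.265]), 'wrist_torque': array([-0.013,  0.002, -0.015]), 'gripper_force': np.float64(0.0), 'grip_width': np.float64(0.999)}
[[-0.903  0.429 -0.001]
 [ 0.429  0.903 -0.002]
 [ 0.    -0.002 -1.   ]]
{'image': (400, 640, 3), 'depth': (400, 640), 'fovy': 55.434131886395996, 'cx': 319.8961098522099, 'cy': 203.9644256454472, 'camera_from_world': array([[ 1.37790658e-02, -9.99884647e-01, -6.38984146e-03,
         3.81199944e+01],
       [ 9.88470352e-01,  1.26575297e-02,  1.50884556e-01,
        -5.50729265e+02],
       [-1.50786272e-01, -8.39521707e-03,  9.88530738e-01,
        -9.56228612e+02],
       [ 0.00000000e+00,  0.00000000e+00,  0.00000000e+00,
         1.00000000e+00]])}
{'image': (400, 640, 3), 'depth': (400, 640), 'fovy': 56.00464659109597, 'cx': 320.7708994727772, 'cy': 198.00247114060625, 'camera_from_world': array([[ 8.70449519e-01,  4.91898276e-01, -1.88074797e-02,
        -4.90952535e+02],
       [-3.80555908e-01,  6.96672767e-01,  6.08131776e-01,
         1.46323286e+02],
       [ 3.12241631e-01, -5.22190714e-01,  7.93613270e-01,
        -1.19719564e+03],
       [ 0.00000000e+00,  0.00000000e+00,  0.00000000e+00,
         1.00000000e+00]])}
```

View pics/top0.png

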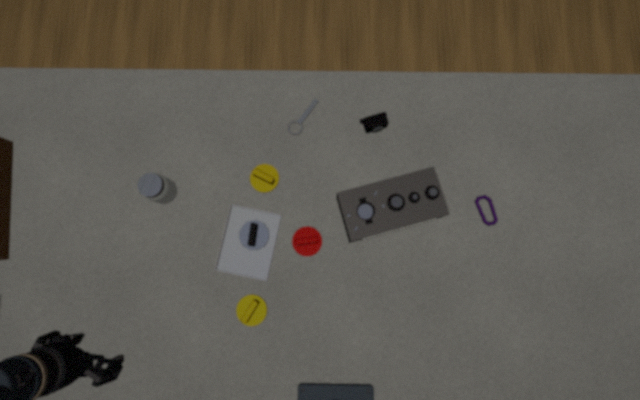

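View pics/scene0.png

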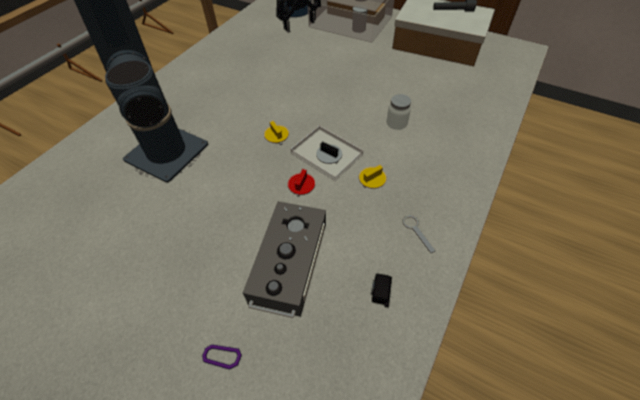

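The top view shows the lantern at (392,204), with the bay at (366,210) and the large, small and medium keys at (397,202), (414,197) and (432,192). The cap in the tray is at (254,235). The scene view agrees: yellow and red look-alikes surround the tray.

```bash
python3 - <<'E'
from h import *
for n in ['top','scene']:
    c=dict(np.load('/tmp/%s0.npz'%n)); W=world(c); im=c['image'].astype(int)
    z=W[...,2]
    box=(W[...,0]>200)&(W[...,0]<700)&(np.abs(W[...,1])<300)
    print(n,'table z',np.nanmedian(z[box]))
    def rect(m,t):
        p=W[m][:,:2].astype(np.float32); 
        print(t,m.sum(),cv2.minAreaRect(p),'med',np.median(W[m],0).round(1))
    deck=box&(z>64)&(z<77)&(W[...,1]<30)
    nn,lab,st,ce=cv2.connectedComponentsWithStats(deck.astype(np.uint8))
    k=1+np.argmax(st[1:,4]); rect(lab==k,'deck')
    hi=box&(z>45)&(z<68)&(im.sum(2)<150)&(W[...,1]>60)
    nn,lab,st,ce=cv2.connectedComponentsWithStats(hi.astype(np.uint8))
    for k in range(1,nn):
        if st[k,4]>15: rect(lab==k,'dark')
    if n=='top':
        for t,(u,v) in dict(bay=(366,210),L=(397,202),S=(414,197),M=(432,192),cap=(254,235)).items(): print(t,W[v,u].round(1))
E
```

```text
top table z 0.3844859408023922
deck 4643 ((552.3478393554688, -139.03097534179688), (130.41522216796875, 261.0600891113281), 16.14788055419922) med [ 552.5 -142.    69.6]
dark 127 ((468.0518798828125, 217.79415893554688), (13.120078086853027, 56.53932189941406), 83.04180145263672) med [467.8 217.4  58. ]
dark 25 ((460.17431640625, 76.77792358398438), (7.900760173797607, 30.996089935302734), 7.601731777191162) med [460.   74.5  55.4]
dark 29 ((452.49432373046875, 94.35426330566406), (14.922454833984375, 28.382352828979492), 10.128837585449219) med [449.1  97.4  55. ]
bay [533.9 -73.7  55.7]
L [ 550.8 -147.7   86.9]
S [ 564.3 -190.9   85. ]
M [ 577.5 -236.2   85.8]
cap [465.7 212.8  54.9]
scene table z -0.01999638707292206
deck 4857 ((551.5707397460938, -141.1517333984375), (131.274169921875, 261.52789306640625), 16.177183151245117) med [ 559.  -164.4   69.3]
dark 109 ((471.5908508300781, 214.3666229248047), (17.004976272583008, 55.70518493652344), 87.33758544921875) med [474.5 211.4  55.9]
dark 20 ((628.9384765625, 188.9708709716797), (54.999183654785156, 5.344776153564453), 57.73845672607422) med [625.6 183.7  48.1]
dark 18 ((462.1760559082031, 80.16451263427734), (1.9854681491851807, 35.00374221801758), 9.922119140625) med [462.6  80.1  51.1]
```

```bash
python3 -m inch '[[[-0.4,-0.3,0],[0,0,0],0],[[-0.75,-0.57,0],[0,0,0],0],[[-0.75,-0.57,0],[0,0,0],0],[[-0.75,-0.57,0],[0,0,0],0],[[-0.75,-0.57,0],[0,0,0],0],[[-0.75,-0.57,0],[0,0,0],0],[[-0.75,-0.57,0],[0,0,0],0],[[-0.75,-0.57,0],[0,0,0],0]]' 20
python3 -m inch '[[[-0.75,-0.57,0],[0,0,0],0],[[-0.75,-0.57,0],[0,0,0],0],[[-0.75,-0.57,0],[0,0,0],0],[[-0.75,-0.57,0],[0,0,0],0],[[-0.75,-0.57,0],[0,0,0],0],[[-0.75,-0.57,0],[0,0,0],0],[[-0.75,-0.57,0],[0,0,0],0],[[-0.3,-0.25,0],[0,0,0],0]]'
python3 - <<'E'
from h import *
s=readout.observe();print(s['tool_pos'],s['qpos']);print(R.from_rotvec(s['tool_rot']).as_matrix().round(3))
c=shot('wrist','w1');np.savez('/tmp/w1.npz',**c);print(c['fovy'],c['cx'],c['cy'])
E
```

```text
time: 0.9
tool_pos: [388.7, 157.3, 303.5]
tool_rot: [-0.691, -3.064, -0.0]
wrist_force: [0.6, -0.1, 0.2]
grip_width: -0.002
gripper_force: 0.0
time: 1.7
tool_pos: [548.9, -155.3, 302.1]
tool_rot: [-0.697, -3.062, 0.001]
wrist_force: [0.9, 0.2, 1.3]
grip_width: 0.003
gripper_force: 0.0
[ 548.94641472 -155.26010195  302.11246435] [-3.92724261e-01  1.68754285e-01  2.26467666e-01  1.62963016e+00
 -1.04930397e-03  5.45961677e-02]
[[-0.902  0.433 -0.001]
 [ 0.433  0.902 -0.001]
 [ 0.001 -0.001 -1.   ]]
60.01420469543934 319.72564139517436 195.92334161412663
```

View pics/w1.png

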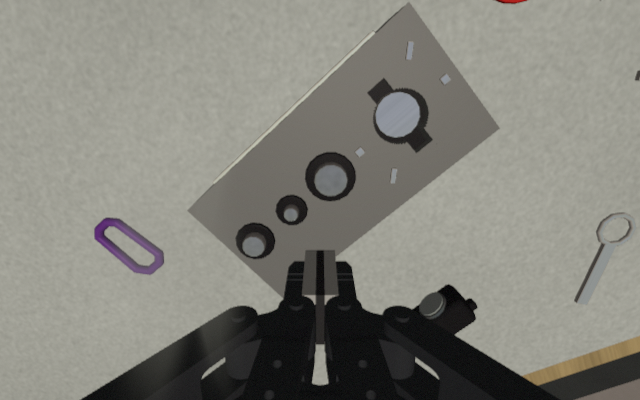

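The wrist view shows the key tops at L (331,180), S (291,213) and M (254,244), the bay plate at (400,115), and ribs at (410,50) and (393,176).

```bash
python3 - <<'E'
from h import *
c=dict(np.load('/tmp/w1.npz'));W=world(c);z=W[...,2]
for t,(u,v) in dict(L=(331,181),S=(291,214),M=(254,244)).items():
    m=np.zeros(z.shape,bool);m[v-25:v+25,u-25:u+25]=1;m&=(z>80)&(z<90)
    p=W[m];print(t,m.sum(),p.mean(0).round(1),((p[:,:2].max(0)+p[:,:2].min(0))/2).round(1),np.ptp(p[:,:2],axis=0).round(1))
m=np.zeros(z.shape,bool);m[80:150,365:435]=1;m&=(z>50)&(z<64)
p=W[m];print('plate',m.sum(),p.mean(0).round(1),cv2.minEnclosingCircle(p[:,:2].astype(np.float32)))
for v in (50,176):
    u=410 if v==50 else 393; print(u,W[v,u].round(1))
m=(z>66)&(z<74); nn,lab,st,ce=cv2.connectedComponentsWithStats(m.astype(np.uint8));k=1+np.argmax(st[1:,4]);p=W[lab==k];print(cv2.minAreaRect(p[:,:2].astype(np.float32)))
E
```

```text
L 857 [ 552.8 -145.9   83.3] [ 553.3 -146.1] [28.6 29.4]
S 172 [ 566.1 -191.8   82.9] [ 566.7 -192.2] [12.8 13.5]
M 388 [ 579.4 -237.4   83.1] [ 579.7 -238.1] [20.3 21.1]
plate 1750 [531.8 -69.   57.6] ((532.7681884765625, -65.75090789794922), 33.70252990722656)
410 [486.1 -44.1  72.8]
393 [577.9 -94.8  71.5]
((551.905029296875, -138.6259002685547), (130.79208374023438, 261.01153564453125), 16.156681060791016)
```

```bash
python3 -m inch '[[[-0.32,-0.26,0],[0,0,0],0],[[-0.33,-0.26,0.3],[0,0,0],0],[[0,0,0.8],[0,0,0],0],[[0,0,0.8],[0,0,0],0],[[0,0,0.6],[0,0,0],0],[[0,0,0.2],[0,0,0],0],[[0,0,0],[0,0,0],0],[[0,0,0],[0,0,0],0]]'

```

```text
time: 2.55
tool_pos: [566.9, -189.0, 170.5]
tool_rot: [0.691, 3.063, -0.001]
wrist_force: [-0.4, -0.7, 1.6]
grip_width: -0.0
gripper_force: 0.0
```

```bash
python3 -m inch '[[[-0.03,-0.05,0],[0,0,0],0],[[0,0,0.1],[0,0,0],0],[[0,0,0.1],[0,0,0],0],[[0,0,0.1],[0,0,0],0],[[0,0,0],[0,0,0],0],[[0,0,0],[0,0,0],0],[[0,0,0],[0,0,0],0],[[0,0,0],[0,0,0],0]]'

```

```text
time: 3.35
tool_pos: [566.8, -192.0, 154.5]
tool_rot: [0.691, 3.063, -0.0]
wrist_force: [0.9, -0.8, 3.2]
grip_width: -0.001
gripper_force: 1.3
```

```bash
python3 -m inch '[[[0,0,0.03],[0,0,0],0],[[0,0,0.03],[0,0,0],0],[[0,0,0.02],[0,0,0],0],[[0,0,0],[0,0,0],0],[[0,0,0],[0,0,0],0],[[0,0,0],[0,0,0],0],[[0,0,0],[0,0,0],0],[[0,0,0],[0,0,0],0]]'

```

```text
time: 4.15
tool_pos: [566.8, -192.0, 150.7]
tool_rot: [0.691, 3.063, -0.001]
wrist_force: [0.1, 0.2, 5.2]
grip_width: -0.001
gripper_force: 2.8
```

```bash
python3 -m inch '[[[0,0,0.03],[0,0,0],0],[[0,0,0.02],[0,0,0],0],[[0,0,0],[0,0,0],0],[[0,0,0],[0,0,0],0],[[0,0,0],[0,0,0],0],[[0,0,0],[0,0,0],0],[[0,0,0],[0,0,0],0],[[0,0,0],[0,0,0],0]]'

```

```text
time: 4.95
tool_pos: [566.8, -192.0, 150.5]
tool_rot: [0.691, 3.062, -0.001]
wrist_force: [-2.6, 1.0, 13.4]
grip_width: -0.002
gripper_force: 6.7
```

```bash
python3 -m inch '[[[0,0,-0.5],[0,0,0],0],[[0,0,0],[0,0,0],0],[[-0.32,-0.36,0],[0,0,0],0],[[-0.32,-0.36,0],[0,0,0],0],[[0,0,0],[0,0,0],0],[[0,0,0],[0,0,0],0],[[0,0,0],[0,0,0],0],[[0,0,0],[0,0,0],0]]'

```

```text
time: 5.75
tool_pos: [579.6, -237.2, 171.8]
tool_rot: [-0.69, -3.064, -0.001]
wrist_force: [-0.5, -0.5, -0.9]
grip_width: 0.002
gripper_force: 0.0
```

```bash
python3 -m inch '[[[0,0,0.2],[0,0,0],0],[[0,0,0.1],[0,0,0],0],[[0,0,0.1],[0,0,0],0],[[0,0,0.06],[0,0,0],0],[[0,0,0.04],[0,0,0],0],[[0,0,0],[0,0,0],0],[[0,0,0],[0,0,0],0],[[0,0,0],[0,0,0],0]]'

```

```text
time: 6.55
tool_pos: [579.6, -237.5, 150.6]
tool_rot: [0.691, 3.064, 0.001]
wrist_force: [-5.5, 3.9, 12.2]
grip_width: -0.001
gripper_force: 6.2
```

```bash
python3 -m inch '[[[0,0,-0.5],[0,0,0],0],[[0,0,0],[0,0,0],0],[[0.3,0.35,0],[0,0,0],0],[[0.32,0.35,0],[0,0,0],0],[[0.32,0.35,0],[0,0,0],0],[[0.32,0.36,0],[0,0,0],0],[[0,0,0],[0,0,0],0],[[0,0,0],[0,0,0],0]]'

```

```text
time: 7.35
tool_pos: [553.2, -147.2, 171.6]
tool_rot: [-0.69, -3.064, 0.001]
wrist_force: [0.4, 0.3, 0.5]
grip_width: 0.002
gripper_force: 0.0
```

```bash
python3 -m inch '[[[0,0,0.2],[0,0,0],0],[[0,0,0.1],[0,0,0],0],[[0,0,0.1],[0,0,0],0],[[0,0,0.06],[0,0,0],0],[[0,0,0.04],[0,0,0],0],[[0,0,0],[0,0,0],0],[[0,0,0],[0,0,0],0],[[0,0,0],[0,0,0],0]]'

```

```text
time: 8.15
tool_pos: [553.2, -148.0, 150.5]
tool_rot: [0.692, 3.063, -0.002]
wrist_force: [-5.0, 1.1, 13.7]
grip_width: -0.001
gripper_force: 6.7
```

```bash
python3 -m inch '[[[0,0,-0.8],[0,0,0],0],[[0.58,0.73,-0.25],[0,0,0],0],[[0.58,0.73,-0.25],[0,0,0],0],[[0.58,0.73,-0.25],[0,0,0],0],[[0.58,0.73,-0.25],[0,0,0],0],[[0.58,0.73,-0.25],[0,0,0],0],[[0.58,0.73,-0.25],[0,0,0],0],[[0.58,0.73,-0.25],[0,0,0],0]]'
python3 -m inch '[[[0.59,0.74,0],[0,0,0],85],[[0,0,0],[0,0,-0.9],85],[[0,0,0],[0,0,-0.9],85],[[0,0,0],[0,0,-0.76],85],[[0,0,0],[0,0,0],85],[[0,0,0],[0,0,0],85],[[0,0,0],[0,0,0],85],[[0,0,0],[0,0,0],85]]'
python3 - <<'E'
from h import *
s=readout.observe();print(s['tool_pos'],s['qpos']);print(R.from_rotvec(s['tool_rot']).as_matrix().round(3))
c=shot('wrist','w2');np.savez('/tmp/w2.npz',**c)
W=world(c);z=W[...,2];im=c['image'].astype(int)
near=(np.hypot(W[...,0]-470,W[...,1]-216)<60)
m=near&(z>52)&(z<66)
p=W[m][:,:2].astype(np.float32);print(m.sum(),cv2.minAreaRect(p),np.median(z[m]))
m=near&(z>24)&(z<35);p=W[m][:,:2].astype(np.float32);print('flange',m.sum(),cv2.minEnclosingCircle(p),np.median(z[m]))
E
```

```text
time: 8.95
tool_pos: [479.2, 172.0, 275.0]
tool_rot: [0.693, 3.064, 0.0]
wrist_force: [0.6, -0.2, 0.3]
grip_width: 0.001
gripper_force: 0.0
time: 9.75
tool_pos: [469.1, 216.4, 274.8]
tool_rot: [-0.138, -3.138, 0.0]
wrist_force: [0.2, -0.1, 0.0]
grip_width: 0.995
gripper_force: 0.0
[469.05829665 216.4026203  274.8226274 ] [3.02375084e-01 2.11517659e-02 1.38289965e-02 1.56359792e+00
 1.95251696e-05 3.90107140e-01]
[[-0.996  0.088 -0.   ]
 [ 0.088  0.996 -0.   ]
 [ 0.    -0.    -1.   ]]
1227 ((468.3380432128906, 219.84803771972656), (15.976945877075195, 59.63885498046875), 83.9721908569336) 58.25283134285871
flange 4136 ((468.5280456542969, 219.7738494873047), 39.88558578491211) 28.51323125697914
```

View pics/w2.png

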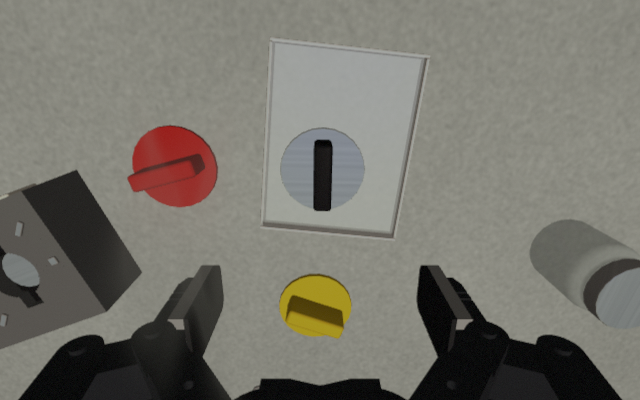

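The wrist view has the cap centred near (322,170) in the tray. The measured bar is 60x16 mm and the flange radius 40 mm, both as they should be.

```bash
python3 -m inch '[[[0.02,0.066,0],[0,0,0.12],85],[[0,0,0.8],[0,0,0],85],[[0,0,0.9],[0,0,0],85],[[0,0,0.9],[0,0,0],60],[[0,0,0.5],[0,0,0],50],[[0,0,0.2],[0,0,0],50],[[0,0,0],[0,0,0],50],[[0,0,0],[0,0,0],50]]' 60
python3 -m inch '[[[0,0,0],[0,0,0],30],[[0,0,0],[0,0,0],20],[[0,0,0],[0,0,0],0],[[0,0,0],[0,0,0],0],[[0,0,0],[0,0,0],0],[[0,0,0],[0,0,0],0],[[0,0,0],[0,0,0],0],[[0,0,0],[0,0,0],0]]'
```

```text
time: 10.6
tool_pos: [469.3, 220.4, 111.6]
tool_rot: [0.162, 3.135, 0.002]
wrist_force: [0.7, -0.4, 0.3]
grip_width: 0.586
gripper_force: 0.0
time: 11.4
tool_pos: [469.5, 220.2, 111.8]
tool_rot: [0.162, 3.134, 0.001]
wrist_force: [-0.0, -0.4, 6.7]
grip_width: 0.171
gripper_force: 60.3
```

```bash
python3 -m inch '[[[0,0,-0.3],[0,0,0],0],[[0,0,-0.6],[0,0,0],0],[[0,0,-0.7],[0,0,0],0],[[0,0,-0.7],[0,0,0],0],[[-0.09,-0.3,0],[0,0,0],0],[[-0.18,-0.55,0],[0,0,0],0],[[-0.18,-0.55,0],[0,0,0],0],[[-0.18,-0.55,0],[0,0,0],0]]'
python3 -m inch '[[[-0.18,-0.55,0],[0,0,0],0],[[-0.18,-0.55,0],[0,0,0],0],[[-0.18,-0.55,0],[0,0,0],0],[[-0.18,-0.55,0],[0,0,0],0],[[-0.18,-0.55,0],[0,0,0],0],[[-0.18,-0.55,0],[0,0,0],0],[[-0.18,-0.55,0],[0,0,0],0],[[-0.09,-0.3,0],[0,0,0],0]]'
python3 -m inch '[[[0,0,0],[0,0,-0.6],0],[[0,0,0],[0,0,-0.6],0],[[0,0,0],[0,0,-0.6],0],[[0,0,0],[0,0,-0.6],0],[[0,0,0],[0,0,-0.36],0],[[0,0,0],[0,0,0],0],[[0,0,0],[0,0,0],0],[[0,0,0],[0,0,0],0]]'
python3 - <<'E'
from h import *
s=readout.observe();print(s['tool_pos'],s['wrist_force']);T=R.from_rotvec(s['tool_rot']).as_matrix();print(T.round(3),np.degrees(np.arctan2(T[1,0],T[0,0])))
c=shot('wrist','w3');np.savez('/tmp/w3.npz',**c)
c=shot('scene');W=world(c)
E
```

```text
time: 12.2
tool_pos: [489.2, 119.0, 224.2]
tool_rot: [-0.161, -3.136, -0.0]
wrist_force: [0.6, 0.3, -1.9]
grip_width: 0.173
gripper_force: 59.4
time: 13.0
tool_pos: [535.2, -95.4, 224.0]
tool_rot: [-0.165, -3.136, -0.0]
wrist_force: [0.6, 0.0, -0.5]
grip_width: 0.17
gripper_force: 59.3
time: 13.8
tool_pos: [535.2, -93.3, 224.7]
tool_rot: [0.441, -3.11, -0.001]
wrist_force: [-0.5, -0.3, -1.6]
grip_width: 0.177
gripper_force: 59.4
[535.20478273 -93.30170493 224.70463633] [-0.50485852 -0.32278651 -1.55554769]
[[-0.961 -0.278 -0.   ]
 [-0.278  0.961  0.   ]
 [ 0.     0.    -1.   ]] -163.85603118874505
```

View pics/w3.png

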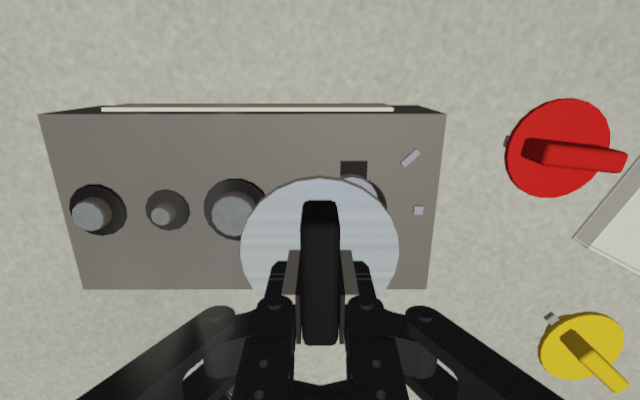

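The cap is held square: its bar lies along the tool x at (320,270), and the flange is centred near (320,250). The tool is about 23 mm past the bay, whose slot shows at (353,170). I'll measure the cap in the hand.

```bash
python3 - <<'E'
from h import *
from scipy.optimize import least_squares
c=dict(np.load('/tmp/w3.npz'));W=world(c);z=W[...,2];im=c['image'].astype(int)
tcp=np.array([535.2,-93.3,224.7]); T=np.array([[-.961,-.278,0],[-.278,.961,0],[0,0,-1]])
L=(W-tcp)@T   # tool coords
m=(L[...,2]>70)&(L[...,2]<95)&(np.abs(L[...,1])<60)
print('flange z hist',np.histogram(L[...,2][m],bins=10))
mm=m&(im.min(2)>110)
p=L[mm];print(mm.sum(),np.median(p[:,2]))
ys=[];e=[]
for lo in range(-44,44,3):
    q=p[(p[:,1]>=lo)&(p[:,1]<lo+3)]
    if len(q)>5:
        i=np.argmax(np.abs(q[:,0])) 
        e.append(q[q[:,0].argmax(),:2]); e.append(q[q[:,0].argmin(),:2])
e=np.array(e);r=least_squares(lambda s:np.hypot(e[:,0]-s[0],e[:,1]-s[1])-40,[0,0],loss='soft_l1',f_scale=1);print('circle tool xy',r.x,np.round(r.fun,1))
b=(L[...,2]>45)&(L[...,2]<56)&(im.max(2)<60)&(np.abs(L[...,1])<9)
q=L[b];print('bar top',b.sum(),q.min(0),q.max(0),cv2.minAreaRect(q[:,:2].astype(np.float32)),np.median(q[:,2]))
E
```

```text
flange z hist (array([  56,   58,   49,   45,   52,   49, 5136, 4532,  143,   47]), array([70.04950863, 71.92811736, 73.80672609, 75.68533482, 77.56394355,
       79.44255228, 81.32116101, 83.19976974, 85.07837847, 86.9569872 ,
       88.83559593]))
9532 83.13609948033977
circle tool xy [-0.03498732  1.14806765] [ -0.5  -0.5  -0.2  -1.2   0.1  -1.2  -0.4  -1.3   0.2  -1.6  -0.5  -8.4
   0.1 -15.3   0.2 -21.2   0.  -22.2  -0.  -25.6   0.2 -27.5   0.1 -17.3
   0.  -10.1   0.2 -10.3  -0.1 -10.4   0.1 -10.    0.2 -13.7   0.7 -28.7
   0.4 -24.8   0.3 -22.2   0.3 -19.2   0.2 -15.9  -0.5 -10.6   0.2  -1.3
  -0.4  -1.5  -0.2  -1.3  -0.3  -1.1  -0.5  -0.8]
bar top 4591 [-28.75705433  -7.54848479  45.0087064 ] [30.85924004  8.98231576 55.98547083] ((1.0509357452392578, 0.7569551467895508), (16.525392532348633, 59.62929153442383), 89.75927734375) 53.291658364740385
```

```bash
python3 -m inch '[[[-0.08,0.2,0],[0,0,0],0],[[0,0.256,0],[0,0,0],0],[[0,0,0.3],[0,0,0],0],[[0,0,0.4],[0,0,0],0],[[0,0,0.1],[0,0,0],0],[[0,0,0],[0,0,0],0],[[0,0,0],[0,0,0],0],[[0,0,0],[0,0,0],0]]' 80
python3 - <<'E'
from h import *
s=readout.observe();print(s['tool_pos'],s['wrist_force'])
c=shot('scene');np.savez('/tmp/s4.npz',**c)
im=c['image'][190:300,240:350,::-1];cv2.imwrite('pics/s4.png',cv2.resize(im,None,fx=5,fy=5))
E
```

```text
time: 14.7
tool_pos: [533.4, -70.8, 185.9]
tool_rot: [-0.442, 3.109, -0.001]
wrist_force: [-0.4, -0.8, -1.6]
grip_width: 0.163
gripper_force: 83.4
[533.36484169 -70.75701206 185.90722047] [-0.38564953 -0.81429296 -1.64143005]
```

View pics/s4.png

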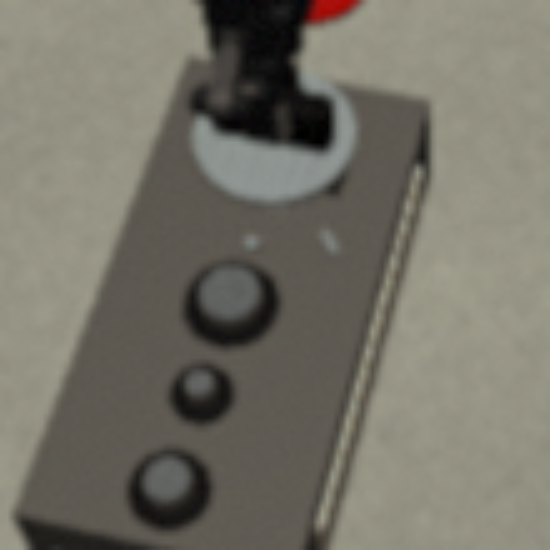

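The cap sits over the bay with its bar in line with the slots. I'll lower it gently.

```bash
python3 -m inch '[[[0.015,0,0.05],[0,0,0],0],[[0,0,0.05],[0,0,0],0],[[0,0,0.05],[0,0,0],0],[[0,0,0.05],[0,0,0],0],[[0,0,0.05],[0,0,0],0],[[0,0,0],[0,0,0],0],[[0,0,0],[0,0,0],0],[[0,0,0],[0,0,0],0]]'
```

```text
time: 15.55
tool_pos: [532.2, -70.8, 172.5]
tool_rot: [-0.442, 3.11, -0.0]
wrist_force: [0.6, -0.2, -1.7]
grip_width: 0.166
gripper_force: 83.3
```

```bash
python3 -m inch '[[[0,0,0.05],[0,0,0],0],[[0,0,0.05],[0,0,0],0],[[0,0,0.05],[0,0,0],0],[[0,0,0.04],[0,0,0],0],[[0,0,0.04],[0,0,0],0],[[0,0,0],[0,0,0],0],[[0,0,0],[0,0,0],0],[[0,0,0],[0,0,0],0]]'
```

```text
time: 16.35
tool_pos: [532.2, -70.8, 161.3]
tool_rot: [-0.442, 3.11, -0.0]
wrist_force: [-2.0, -0.1, 2.9]
grip_width: 0.169
gripper_force: 84.0
```

```bash
python3 -m inch '[[[0,0,0.03],[0,0,0],0],[[0,0,0.03],[0,0,0],0],[[0,0,0],[0,0,0],0],[[0,0,0],[0,0,0],0],[[0,0,0],[0,0,0],0],[[0,0,0],[0,0,0],0],[[0,0,0],[0,0,0],0],[[0,0,0],[0,0,0],0]]'
```

```text
time: 17.15
tool_pos: [532.3, -70.9, 159.0]
tool_rot: [-0.442, 3.109, -0.001]
wrist_force: [-2.3, 0.0, 7.6]
grip_width: 0.163
gripper_force: 84.5
```

```bash
python3 -m inch '[[[0,0,0.02],[0,0,0],0],[[0,0,0.02],[0,0,0],0],[[0,0,0],[0,0,0],0],[[0,0,0],[0,0,0],0],[[0,0,0],[0,0,0],0],[[0,0,0],[0,0,0],0],[[0,0,0],[0,0,0],0],[[0,0,0],[0,0,0],0]]'
```

```text
time: 17.95
tool_pos: [532.3, -70.9, 158.8]
tool_rot: [-0.442, 3.109, -0.001]
wrist_force: [-5.4, 0.5, 15.0]
grip_width: 0.164
gripper_force: 85.4
```

```bash
python3 -m inch '[[[0,0,0],[0,0,0.3],0],[[0,0,0],[0,0,0.4],0],[[0,0,0],[0,0,0.4],0],[[0,0,0],[0,0,0.4],0],[[0,0,0],[0,0,0.4],0],[[0,0,0],[0,0,0.4],0],[[0,0,0],[0,0,0.4],0],[[0,0,0],[0,0,0],0]]'
```

```text
time: 18.75
tool_pos: [532.8, -70.6, 158.8]
tool_rot: [0.149, 3.135, 0.001]
wrist_force: [-4.8, 0.8, 13.5]
grip_width: 0.167
gripper_force: 85.4
```

```bash
python3 -m inch '[[[0,0,0],[0,0,0.4],0],[[0,0,0],[0,0,0.4],0],[[0,0,0],[0,0,0.4],0],[[0,0,0],[0,0,0.4],0],[[0,0,0],[0,0,0.4],0],[[0,0,0],[0,0,0.4],0],[[0,0,0],[0,0,0.4],0],[[0,0,0],[0,0,0.12],0]]'
python3 -m inch '[[[0,0,0],[0,0,0],0],[[0,0,0],[0,0,0],0],[[0,0,0],[0,0,0],0],[[0,0,0],[0,0,0],0],[[0,0,0],[0,0,0],0],[[0,0,0],[0,0,0],0],[[0,0,0],[0,0,0],0],[[0,0,0],[0,0,0],0]]'
python3 - <<'E'
from h import *
s=readout.observe();T=R.from_rotvec(s['tool_rot']).as_matrix();print(np.degrees(np.arctan2(T[1,0],T[0,0])))
c=shot('wrist','w5');W=world(c);z=W[...,2];im=c['image'].astype(int)
tcp=s['tool_pos'];L=(W-tcp)@T
b=(z>98)&(z<110)&(im.max(2)<70)&(np.abs(L[...,1])<12);q=W[b][:,:2].astype(np.float32);print(b.sum(),cv2.minAreaRect(q),np.median(z[b]))
f=(np.hypot(W[...,0]-532,W[...,1]+70)<38)&(im.min(2)>100)&(z<90);print('flange z',np.median(z[f]),'deck z',np.median(z[(z>60)&(z<73)]))
E
```

```text
time: 19.55
tool_pos: [533.3, -70.4, 158.8]
tool_rot: [0.781, 3.039, 0.003]
wrist_force: [-3.2, 2.3, 12.4]
grip_width: 0.166
gripper_force: 85.2
time: 20.35
tool_pos: [533.3, -70.4, 158.8]
tool_rot: [0.779, 3.039, 0.003]
wrist_force: [-2.4, 1.1, 12.8]
grip_width: 0.166
gripper_force: 85.2
151.23969644457378
4716 ((530.769287109375, -70.16133880615234), (22.351423263549805, 59.60531997680664), 59.22880554199219) 105.41558208094644
flange z 75.60823938245188 deck z 69.60671030745856
```

View pics/w5.png

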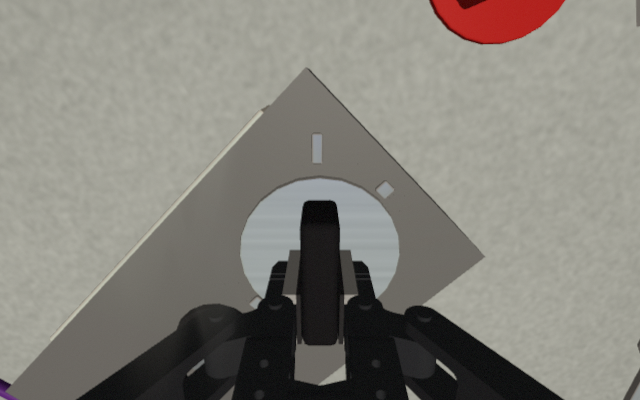

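The bar points at the rib at (317,148). The flange top is 6.0 mm above the deck, so the cap is flush, and the grip is 85 N with everything at rest. Handing in.

```bash
python3 -c "
from bench import workorder
print(workorder.sign_off())"
```

```text
the job is handed in; nothing more can be done
None
```

The job is handed in (no verdict came back): I pressed the keys small, medium, large, and the gripper is still holding the cap flush in the bay, its grip bar on the halfway marks.

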